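Seat the keyed burner cap on the quincho hob

TASK

The black cap of the gas burner is sitting up on its locating pin, turned the wrong way. With a fingertip, push the cap's red peg round until the notch in the rim is over the blue pin, then press the cap down until it is fully home on the burner, and take the hand away. Do not lift the cap, and leave the bowl, jar, vase and tongs where they stand.

Things in the scene. Friction and masses are not known exactly. Their poses are not given: they have to be found in the camera images.
- burner_axis (a point): The point on the burner's vertical axis at the flat top of its aluminium crown (crown 136 mm across, 18 mm high, 78 mm above the bench). The burner is fixed on a steel gas hob, 240 x 260 mm and 60 mm high, fixed to the bench. The cap turns about this axis.
- pin (a point): The blue locating pin: a round bar 9 mm thick that lies along a radius of the crown, from 43 to 68 mm from the burner axis, its top 8 mm above the crown's top. It sticks out 18 mm beyond the cap's rim and so can be seen from above. The point is on the pin's top, 47.5 mm from the burner axis.
- notch (a point): The notch in the rim of the black cap: 15 mm wide, cut 8 mm inward from the rim. The point is in the middle of the notch, 47.5 mm from the axis, level with the cap's underside. With the cap up, it is about 0.2 mm above the pin's top; with the cap home, 8 mm lower.
- peg (a point): The red upright peg on the cap, opposite the notch: 12 mm in diameter, 20 mm high above the cap's flat top, centred 33 mm from the axis. The point is the centre of the peg's top. About 1.5 N sideways on the peg turns the cap, either way round and without end; it stays at the angle where it is left.
- boss (a point): The middle of the steel boss on the cap's axis, a flat disc 32 mm across standing 4 mm above the cap's flat top: the place to press. The point is at its top centre. A thin white line on the cap runs along the radius from the middle to the notch. The cap is a disc 100 mm across and 10 mm thick.
- cap_drop (a joint): How far the cap has gone down, m: 0 up on the pin (as at the start), 0.008 fully home (a hard stop), negative if lifted. It slides stiffly on its spindle: about 5 to 8 N moves it down, and it stays at the height where it is left. The cap can go down only while the notch is over the pin, within about 3 mm; the pin's round top leads it in from about 1 mm more.
- cap (a joint): Angle of the cap about the vertical, rad, counter-clockwise seen from above; at 0 (or any whole number of turns) the notch is over the pin. Starts between 0.6 and 5.68.
- bowl: Stainless steel bowl, 170 mm across, 60 mm high, loose beside the hob. Origin: centre of its underside. Leave alone.
- jar: Clear plastic jar with a white lid, 72 mm across, 110 mm high, loose beside the hob. Origin: centre of its underside. Leave alone.
- vase: Small grey ceramic vase, 72 mm across, 110 mm high, loose beside the hob. Origin: centre of its underside. Leave alone.
- tongs: Wooden tongs lying flat beyond the hob, about 240 mm long and 17 mm high. Origin: under their middle; x along them. Leave alone.

How it is judged:
At the end, for the whole second after the job is handed in: The cap is down by more than 6.5 of its 8 mm with the notch within 5 mm of the pin, at rest; bowl, jar, vase and tongs are within 20 mm of where they stood (value of joint cap_drop above 0.0065 m and horizontal distance between notch and pin below 0.005 m and velocity of joint cap between -0.05 and 0.05 rad/s and distance of each of bowl, jar, vase, tongs from where it was at the start of the episode below 0.02 m); the robot touches nothing.
It fails at once if the cap is lifted more than 5 mm above its starting height (value of joint cap_drop below -0.005 m).
It fails at once if the bowl is moved more than 20 mm (distance of bowl from where it was at the start of the episode above 0.02 m).
It fails at once if the jar is moved more than 20 mm (distance of jar from where it was at the start of the episode above 0.02 m).
It fails at once if the vase is moved more than 20 mm (distance of vase from where it was at the start of the episode above 0.02 m).
It fails at once if the tongs is moved more than 20 mm (distance of tongs from where it was at the start of the episode above 0.02 m).
It also fails if it takes over 45 s, if anything falls off the work surface, if the arm or the gripper's body presses on something with over 40 N, if the wrist force passes 120 N, or if a joint passes its speed limit or range.

ROBOT

A 6-joint arm with a two-finger parallel gripper is mounted at the origin on the work surface. World frame = base frame: x ahead of the robot, y to its left, z up, the work surface at z = 0. Lengths are in m, angles in rad, forces in N, time in s.
With the tool pointing down it reaches from about 0.275 to 0.825 m from the base axis. Payload 4.9 kg.
Tool frame: the origin (TCP) lies midway between the tips of the shut fingers; the grasp point (between the pads) lies 19 mm behind it (bot.grip_depth is the distance from the TCP to the grasp point, in m); y points along the fingers, x is the direction in which the jaws open and shut, and the axes are right-handed (so a half turn about y gives the same grasp; the last joint's range is limited). The gripper opens to 85 mm and grips with 20 to 120 N. Pads are 22 mm wide; open, the fingers measure 114 mm over their backs; the gripper's body (76 mm by 85 mm) begins 54 mm behind the grasp point. The pads swing forward as they close: fully open they stand 13 mm farther back than shut.
Start: joints at [0.975, 0.326, -0.193, 1.052, 0, 1.437], TCP at [0.245, 0.492, 0.231] pointing down, gripper open.
Joint ranges: [-2.65, 2.65], [-0.97, 1.79], [-1.3, 1.35], [-1.93, 2.1], [-1.47, 1.37], [-3.14, 3.14]. Speed limits (rad/s): [2.57, 2.57, 3.14, 3.14, 3.14, 3.14].

INTERFACE

Orientations are given as a unit quaternion [w, x, y, z].
In Python, from cell import bot gives the robot as it stands. Calls block until the motion is done:
- bot.move_pose(position, orientation): joint-space move of the TCP to a pose.
- bot.move_linear(position, speed=0.15, rotation=None, until_force=None): straight line of the TCP; rotation=None keeps the orientation; speed is the mean speed in m/s. With until_force (N) it stops when the force on the tool has changed by that much, and returns True; else False.
- bot.goto_joints(angles): joint-space move.
- bot.set_gripper(opening, grasp_force=None): opening from 0.0 (shut) to 1.0 (fully open); grasp_force is the grip in N (None keeps the last); returns when the fingers have stopped.
- bot.wait(seconds).
- bot.solve_ik(position, orientation): joint angles nearest the present ones, or None.
- bot.camera(name): name is "scene" or "top" or "wrist"; returns the picture (480x640x3 uint8, red, green, blue); there is no depth.
- bot.calibration(name): a dict with "mtx" (3x3 intrinsics, pixels), "k1" (the pictures are not rectified: a ray, as slopes to the right and down, at radius r is drawn at 1 + k1 r^2 times it, then the intrinsics apply), "extrinsics" (4x4, takes a point from world to camera coordinates); the wrist camera has in their place "hand_eye" (4x4, takes a point from camera to tool coordinates, whose origin is the TCP and whose axes are the tool frame's). Camera axes: x right, y down, z forward; pixel columns grow to the right and rows downward; lengths in m; the calibration is good to about 2 mm. A picture is of the moment at which its call begins: read the wrist's pose just before it. calibration takes no time and is no camera call.
A pose or a line that the arm cannot do raises bot.PlanningError and nothing moves.
- bot.close_job(): hands the job in, once; it reports no verdict.
Trained networks look in the newest picture that a camera, given by its name, has taken for a name from the list of things; names that differ only in an ending like _2 or _b are one class to them, and where a whole thing is asked for, a point or a joint stands for the part that bears it (a point fixed in the world has none). Each returns a list of dicts, best first, with "confidence" (0 to 1); they miss things now and then, are a little off and sometimes report something else, mostly with a low value. They report only what shows in the picture. A call takes as long as a camera call.
- bot.search_frame(camera, thing): "bbox" ([left, top, width, height] in pixels, round what is visible of it).
Readings, each from a call of its own:
- bot.read_clock(): time.
- bot.read_joint_positions(): joint angles.
- bot.read_joint_vel(): joint speeds.
- bot.read_joint_efforts(): joint torques, N m.
- bot.read_position(): TCP position.
- bot.read_tool_rot(): TCP orientation.
- bot.read_ft_force(): force on the tool from outside, world axes, zero at the start.
- bot.read_moment(): the same for the moment, N m.
- bot.read_gripper_width(): opening from 0.0 (shut) to 1.0 (fully open).
Only numpy, scipy, OpenCV 4.12 (cv2) and the standard library are available. Lean on these libraries where they do the work, as an engineer would, in place of code of your own. Each camera call takes 0.05 s, during which the arm holds its last target. There are 200 camera calls.

## Working session

There is one attempt and no reset: what is moved stays moved. The work goes in short steps, each a Python script; the robot and the scene stay as the last script left them, time stands still between calls to the robot, and variables do not carry over. Pictures are saved under pics/ and viewed, about 8 in all and at most 12, crops included, and the job is handed in when it is done.

```bash
mkdir -p pics; ls; cat > h.py <<'E'
import numpy as np, cv2
from cell import bot
from scipy.spatial.transform import Rotation as R
def snap(cam,name=None):
    T=None
    if cam=="wrist":
        p=np.array(bot.read_position());q=np.array(bot.read_tool_rot())
        T=np.eye(4);T[:3,:3]=R.from_quat(q[[1,2,3,0]]).as_matrix();T[:3,3]=p
    im=np.array(bot.camera(cam)); 
    if name: cv2.imwrite("pics/"+name,im[:,:,::-1])
    c=bot.calibration(cam)
    E=np.array(c["extrinsics"]) if T is None else np.linalg.inv(T@np.array(c["hand_eye"]))
    return im,(np.array(c["mtx"]),c["k1"],E)
def to_world(px,cal,z):
    K,k1,E=cal
    d=np.linalg.inv(K)@[px[0],px[1],1]; rd=np.hypot(d[0],d[1]); r=rd
    for _ in range(30): r=rd/(1+k1*r*r)
    s=r/rd if rd>1e-9 else 1
    M=np.linalg.inv(E); v=M[:3,:3]@[d[0]*s,d[1]*s,1]; o=M[:3,3]
    return o+v*(z-o[2])/v[2]
def to_px(P,cal):
    K,k1,E=cal
    c=E@np.append(P,1); a=c[:2]/c[2]; a=a*(1+k1*(a@a))
    return (K@np.append(a,1))[:2]
E
python3 - <<'E'
from h import *
for c in ("top","scene"):
    im,cal=snap(c,c+"0.png")
    for t in ("burner_axis","pin","notch","peg","boss","cap","bowl","jar","vase","tongs"):
        z={"pin":.086,"peg":.116+.0,"boss":.100,"notch":.0864,"burner_axis":.078,"cap":.096}.get(t,.0)
        for d in bot.search_frame(c,t)[:2]:
            b=d["bbox"];u=(b[0]+b[2]/2,b[1]+b[3]/2)
            print(c,t,np.round(b),round(d["confidence"],2),to_world(u,cal,z).round(3))
print(bot.read_tool_rot(),bot.read_clock())
E
```

```text
pics
top burner_axis [375. 233.  80.  77.] 0.58 [ 0.576 -0.106  0.078]
top burner_axis [386. 236.  61.  63.] 0.18 [ 0.585 -0.107  0.078]
top pin [374. 231.  79.  77.] 0.68 [ 0.578 -0.101  0.086]
top notch [385. 237.  61.  61.] 0.79 [ 0.582 -0.104  0.086]
top peg [384. 239.  61.  62.] 0.98 [ 0.574 -0.096  0.116]
top boss [386. 234.  60.  64.] 0.73 [ 0.582 -0.103  0.1  ]
top cap [386. 238.  60.  63.] 0.77 [ 0.577 -0.103  0.096]
top bowl [202. 196.  95.  90.] 0.85 [0.65  0.189 0.   ]
top bowl [326. 155. 125.  34.] 0.52 [ 0.783 -0.082  0.   ]
top jar [494. 215.  68.  50.] 0.86 [ 0.644 -0.341  0.   ]
top vase [507. 285.  54.  39.] 0.67 [ 0.521 -0.341  0.   ]
top tongs [324. 154. 127.  38.] 0.9 [ 0.782 -0.08   0.   ]
scene burner_axis [228. 172.  75.  40.] 0.61 [ 0.583 -0.099  0.078]
scene pin [234. 173.  69.  43.] 0.92 [ 0.592 -0.075  0.086]
scene notch [240. 171.  51.  29.] 0.79 [ 0.578 -0.106  0.086]
scene peg [238. 169.  58.  35.] 0.89 [ 0.609 -0.056  0.116]
scene boss [238. 168.  58.  34.] 0.85 [ 0.589 -0.085  0.1  ]
scene cap [238. 172.  56.  30.] 0.66 [ 0.59  -0.085  0.096]
scene bowl [284. 250. 110.  83.] 0.61 [0.607 0.138 0.   ]
scene bowl [234. 172.  68.  41.] 0.46 [ 0.503 -0.209  0.   ]
scene jar [168. 140.  38.  63.] 0.78 [ 0.588 -0.416  0.   ]
scene vase [220. 131.  29.  49.] 0.73 [ 0.457 -0.416  0.   ]
scene tongs [142. 241.  93.  64.] 0.64 [ 0.775 -0.066  0.   ]
[ 0.60115361 -0.60115066 -0.37232889  0.3722948 ] 1.1
```

```bash
cat >> h.py <<'E'
def down(yaw):
    x=np.array([np.cos(yaw),np.sin(yaw),0]);y=np.array([0,0,-1.])
    q=R.from_matrix(np.c_[x,y,np.cross(x,y)]).as_quat(); return q[[3,0,1,2]]
E
python3 - <<'E'
from h import *
im=cv2.imread("pics/top0.png"); cv2.imwrite("pics/c0.png",cv2.resize(im[150:340,180:580],None,fx=2,fy=2,interpolation=cv2.INTER_CUBIC))
print(np.round(bot.calibration("wrist")["hand_eye"],3))
for y in np.arange(-3.14,3.14,np.pi/6):
    j=bot.solve_ik([0.578,-0.103,0.28],down(y)); print(round(y,2), None if j is None else np.round(j,2))
E
```

```text
[[ 1.    -0.     0.    -0.   ]
 [-0.    -0.304  0.953 -0.142]
 [-0.    -0.953 -0.304  0.077]
 [ 0.     0.     0.     1.   ]]
-3.14 [-0.3   0.37 -0.    1.2   0.   -1.87]
-2.62 [-0.3   0.37 -0.    1.2   0.   -2.4 ]
-2.09 [-0.3   0.37 -0.    1.2   0.   -2.92]
-1.57 [-0.3   0.37 -0.    1.2   0.    2.84]
-1.05 [-0.3   0.37 -0.    1.2   0.    2.31]
-0.52 [-0.3   0.37 -0.    1.2   0.    1.79]
0.0 [-0.3   0.37 -0.    1.2   0.    1.27]
0.53 [-0.3   0.37 -0.    1.2   0.    0.74]
1.05 [-0.3   0.37 -0.    1.2   0.    0.22]
1.57 [-0.3   0.37 -0.    1.2   0.   -0.3 ]
2.1 [-0.3   0.37 -0.    1.2   0.   -0.83]
2.62 [-0.3   0.37 -0.    1.2   0.   -1.35]
```

View pics/c0.png

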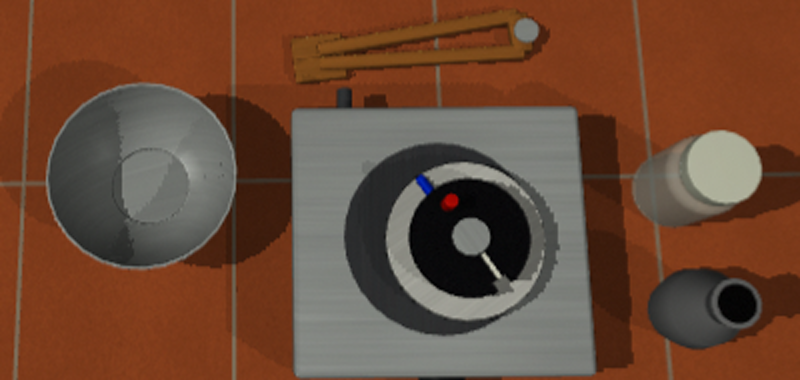

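```bash
python3 - <<'E'
from h import *
bot.set_gripper(0.0)
bot.move_pose([0.578,-0.103,0.21],down(np.radians(120)))
im,cal=snap("wrist","w1.png")
np.savez("w1.npz",K=cal[0],k1=cal[1],E=cal[2])
for t in ("pin","notch","peg","boss"):
    z={"pin":.086,"peg":.1162,"boss":.1002,"notch":.0862}[t]
    for d in bot.search_frame("wrist",t)[:2]:
        b=d["bbox"];u=(b[0]+b[2]/2,b[1]+b[3]/2)
        print(t,np.round(b),round(d["confidence"],2),to_world(u,cal,z).round(4))
print(bot.read_clock(),bot.read_position())
E
```

```text
pin [228. 141. 169. 155.] 0.84 [ 0.5738 -0.1079  0.086 ]
pin [247. 168. 130. 125.] 0.68 [ 0.5827 -0.1027  0.086 ]
notch [248. 165. 132. 125.] 0.76 [ 0.5798 -0.1028  0.0862]
peg [248. 164. 132. 126.] 0.59 [ 0.5718 -0.1074  0.1162]
boss [250. 167. 129. 124.] 0.62 [ 0.5775 -0.1046  0.1002]
4.5417 [ 0.57807454 -0.10247751  0.21005628]
```

View pics/w1.png

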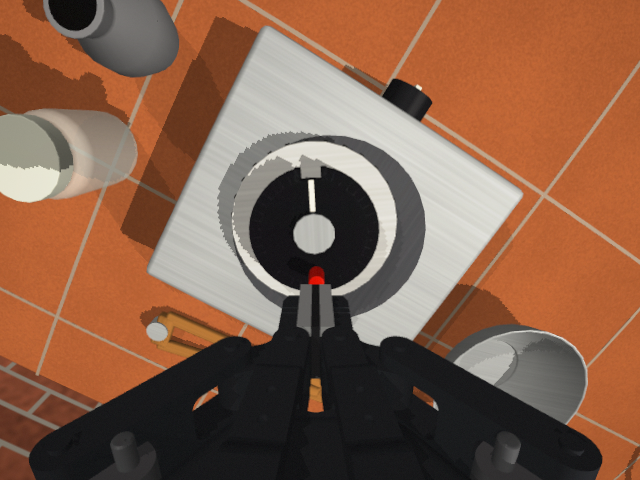

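```bash
cat >> h.py <<'E'
def blob(im,kind,box=None):
    h=cv2.cvtColor(im,cv2.COLOR_RGB2HSV); r,g,b=[im[...,i].astype(int) for i in range(3)]
    m=(b>1.6*r)&(b>1.6*g)&(b>60) if kind=="blue" else (r>90)&(g<0.22*r)&(b<0.25*r)
    n,l,s,c=cv2.connectedComponentsWithStats(m.astype(np.uint8))
    if n<2: return None
    i=1+np.argmax(s[1:,4]); return c[i],s[i]
E
python3 - <<'E'
from h import *
im=cv2.imread("pics/top0.png")[:,:,::-1]; c=bot.calibration("top"); cal=(np.array(c["mtx"]),c["k1"],np.array(c["extrinsics"]))
g=lambda u,v:(180+u/2,150+v/2)
ax=to_world(g(470.5,236),cal,.1002); print("top boss",ax)
for k,z in (("blue",.084),("red",.110)):
    b=blob(im,k); print(k,b)
    if b: P=to_world(b[0],cal,z); d=P-ax; print(P.round(4),np.hypot(*d[:2]),np.degrees(np.arctan2(d[1],d[0])))
P=to_world(g(503,285),cal,.082);d=P-ax;print("notch",P,np.degrees(np.arctan2(d[1],d[0])))
im=cv2.imread("pics/w1.png")[:,:,::-1]; n=np.load("w1.npz"); cal=(n["K"],float(n["k1"]),n["E"])
ax=to_world((314,233),cal,.1002); print("w boss",ax)
for nme,p,z in (("line",(311.5,180),.0962),("notch",(311,170),.08),("peg",blob(im,"red")[0],.112)):
    P=to_world(p,cal,z);d=P-ax;print(nme,P.round(4),np.hypot(*d[:2]),np.degrees(np.arctan2(d[1],d[0])))
print(blob(im,"red"),blob(im,"blue"))
E
```

```text
top boss [ 0.57977112 -0.10122598  0.1002    ]
blue (array([391.80392157, 241.68627451]), array([388, 237,   9,  11,  51], dtype=int32))
[ 0.6279 -0.067   0.084 ] 0.05900092030652008 35.404917893611994
red (array([404.73913043, 250.23913043]), array([401, 247,   8,   7,  46], dtype=int32))
[ 0.6081 -0.0833  0.11  ] 0.03353439384545734 32.23565739675319
notch [ 0.54038851 -0.13032878  0.082     ] -143.5364902113476
w boss [ 0.57993464 -0.10298536  0.1002    ]
line [ 0.5467 -0.1243  0.0962] 0.039512761036455166 -147.32882790603526
notch [ 0.5424 -0.1274  0.08  ] 0.04478181234327729 -146.95719510587256
peg [ 0.6051 -0.0866  0.112 ] 0.030077130615275872 33.1216040661608
(array([316.14112903, 275.90725806]), array([308, 266,  17,  19, 248], dtype=int32)) None
```

```bash
cat >> h.py <<'E'
AX=np.array([.580,-.102])
def tp(phi,d,z,r=.033):
    a=np.radians(phi); rr=np.array([np.cos(a),np.sin(a)]); t=np.array([-rr[1],rr[0]])
    return np.append(AX+r*rr+d*t,z)
yaw=lambda phi:down(np.radians(phi+90))
def look(name=None,ax=AX):
    im,cal=snap("wrist",name)
    for k,z in (("blue",.0845),("red",.112)):
        b=blob(im,k)
        if b is not None:
            d=to_world(b[0],cal,z)[:2]-ax; print(k,b[0].round(1),b[1][4],"r",np.hypot(*d).round(4),"ang",np.degrees(np.arctan2(d[1],d[0])).round(2))
    return im,cal
E
python3 - <<'E'
from h import *
p0=33
bot.move_linear(tp(p0,.034,.150),speed=.15,rotation=yaw(p0))
print("desc",bot.move_linear(tp(p0,.034,.106),speed=.06,until_force=4),bot.read_position(),bot.read_ft_force())
print("appr",bot.move_linear(tp(p0,.008,.106),speed=.03,until_force=1.0),bot.read_position(),bot.read_ft_force())
d=(np.array(bot.read_position())[:2]-AX)@[-np.sin(np.radians(p0)),np.cos(np.radians(p0))];print("d",d,bot.read_clock())
look("w2.png")
E
```

```text
desc False [ 0.5894046  -0.05552926  0.10620409] [ 0.48013115 -0.86375483  0.71619811]
appr True [ 0.59816177 -0.06968438  0.10560036] [-1.61543043  0.08939736 -0.07766928]
d 0.017210552031962804 6.6833
red [271.5 304.3] 848 r 0.0303 ang 28.19
```

View pics/w2.png

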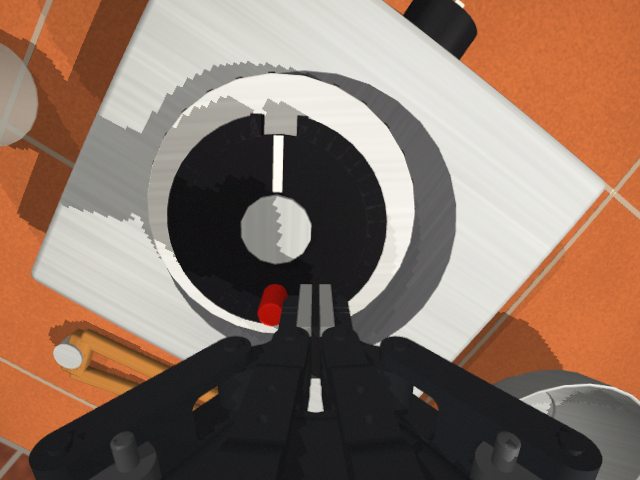

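```bash
python3 - <<'E'
from h import *
for phi in np.linspace(22,-132,15):
    bot.move_linear(tp(phi,.0172,.106),speed=.05,rotation=yaw(phi))
print(bot.read_position(),bot.read_ft_force(),bot.read_clock())
look("w3.png")
E
```

```text
[ 0.57083102 -0.13802717  0.10603938] [-0.23694519 -0.45681942  0.17925911] 11.8583
blue [306.3  97.7] 886 r 0.0576 ang 34.25
red [272.4 302. ] 847 r 0.0295 ang -133.38
```

View pics/w3.png

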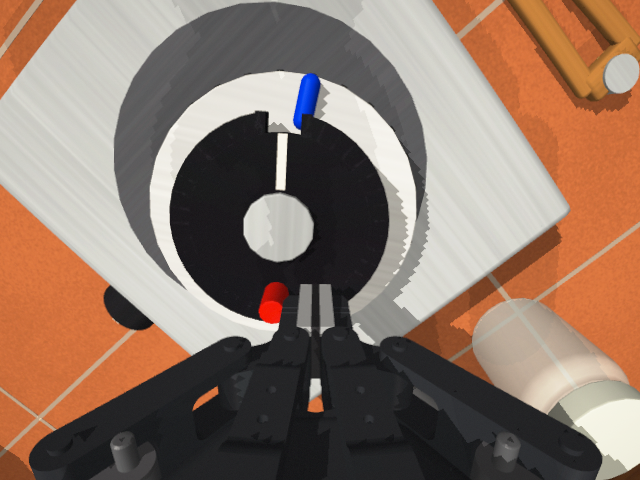

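```bash
cat >> h.py <<'E'
def err(im,cal):
    """signed angle (deg) pin minus white line, both about the boss centre as seen in the picture"""
    g=cv2.cvtColor(im,cv2.COLOR_RGB2GRAY)
    c0=to_px([*AX,.1002],cal); 
    b=blob(im,"blue")[0]
    # white line: bright pixels on the cap top, radius 20..38 mm, found in a world-rectified patch
    best=[]
    pin=to_world(b,cal,.0845)[:2]
    # axis refined: circle of dark cap edge via boss bright disc
    th=np.linspace(0,2*np.pi,720)
    def boss_score(a):
        f=lambda r:np.mean([g[int(round(v)),int(round(u))] for u,v in (to_px([a[0]+r*np.cos(t),a[1]+r*np.sin(t),.1002],cal) for t in th[::20])])
        return f(.0145)-f(.0178)
    cand=[(boss_score(AX+np.array([i,j])*.0005),i,j) for i in range(-8,9) for j in range(-8,9)]
    s,i,j=max(cand); ax=AX+np.array([i,j])*.0005
    w=[]
    for t in th:
        v=np.mean([g[int(round(q[1])),int(round(q[0]))] for q in (to_px([ax[0]+r*np.cos(t),ax[1]+r*np.sin(t),.0962],cal) for r in np.arange(.021,.038,.001))]); w.append(v)
    w=np.array(w); m=w>0.7*w.max(); line=np.angle(np.sum(w[m]*np.exp(1j*th[m])))
    pa=np.arctan2(*(pin-ax)[::-1])
    e=np.degrees(np.angle(np.exp(1j*(pa-line))))
    print("axis",ax,"score",round(s),"line",np.degrees(line).round(2),"width",m.sum()*.5,"pin",np.degrees(pa).round(2),"r",np.hypot(*(pin-ax)).round(4),"err",e.round(2))
    return e,ax
E
python3 - <<'E'
from h import *
e,ax=err(*snap("wrist"))
for k in range(2):
    n=-132+e
    if k==0: n+=1.5     # stop a little short, then look again
    bot.move_linear(tp(n,.0172,.106),speed=.03,rotation=yaw(n)); 
    im,cal=snap("wrist","w4%d.png"%k); e,ax=err(im,cal); 
    if k==0: print("now",n); e+= n+132
print(bot.read_clock(),"n",n,bot.read_ft_force())
E
```

```text
axis [ 0.581 -0.102] score 174 line 43.55 width 7.5 pin 34.86 r 0.0567 err -8.7
axis [ 0.581  -0.1025] score 174 line 37.28 width 8.0 pin 34.83 r 0.0556 err -2.45
now -139.19587481248834
axis [ 0.581  -0.1025] score 175 line 35.08 width 7.5 pin 34.76 r 0.0556 err -0.32
12.6167 n -141.64574067437363 [ 0.6674466  -0.69548516  1.24305849]
```

View pics/w41.png

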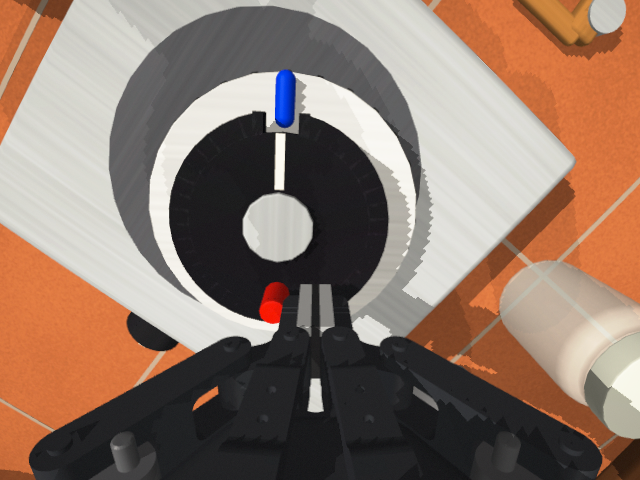

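```bash
python3 - <<'E'
from h import *
n=-142.3
bot.move_linear(tp(n,.0172,.106),speed=.02,rotation=yaw(n))
bot.move_linear(tp(n,.025,.106),speed=.05)
err(*snap("wrist"))
bot.move_linear(tp(n,.030,.135),speed=.1)
a=[.5805,-.102]
bot.move_linear([*a,.135],speed=.1)
bot.move_linear([*a,.105],speed=.06)
print("press",bot.move_linear([*a,.084],speed=.015,until_force=25),bot.read_position(),bot.read_ft_force(),bot.read_clock())
snap("wrist","w5.png")
E
```

```text
axis [ 0.581  -0.1025] score 180 line 34.51 width 7.5 pin 34.51 r 0.0556 err -0.0
press True [ 0.58069067 -0.10202153  0.09214462] [-1.72254628  0.64042438  7.54863801] 15.875
```

View pics/w5.png

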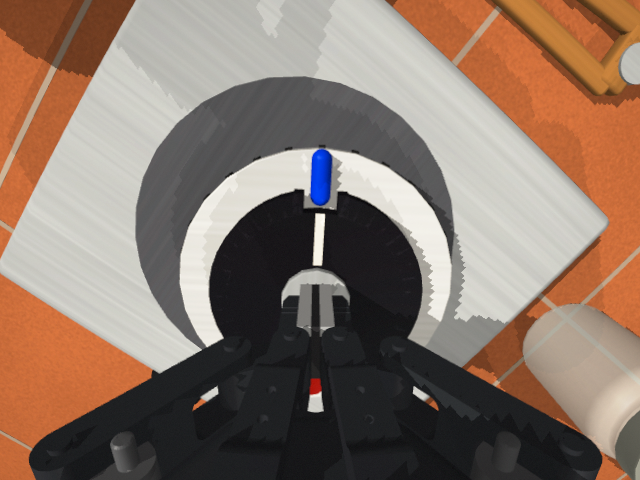

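```bash
python3 - <<'E'
from h import *
a=[.5805,-.102]
print("press2",bot.move_linear([*a,.086],speed=.015,until_force=25),bot.read_position(),bot.read_ft_force())
bot.move_linear([*a,.105],speed=.05)
n=-142.3
bot.move_linear([*a,.24],speed=.15)
AX2=AX
im,cal=snap("wrist","w6.png")
snap("scene","s6.png")
s=cv2.imread("pics/s6.png")[110:260,170:350]; s=cv2.resize(s,(480,400)); w=cv2.imread("pics/w6.png")[100:350,200:400]
cv2.imwrite("pics/m6.png",np.hstack([cv2.resize(w,(320,400)),s]))
print(bot.read_clock(),bot.read_ft_force(),blob(im,"blue"))
E
```

```text
press2 True [ 0.58072352 -0.10206454  0.09215867] [-2.51099458  0.55815961  8.79439644]
17.775 [-0.72498955 -0.6860809   0.29235351] (array([319.        , 150.80714286]), array([314, 136,  11,  30, 280], dtype=int32))
```

View pics/m6.png

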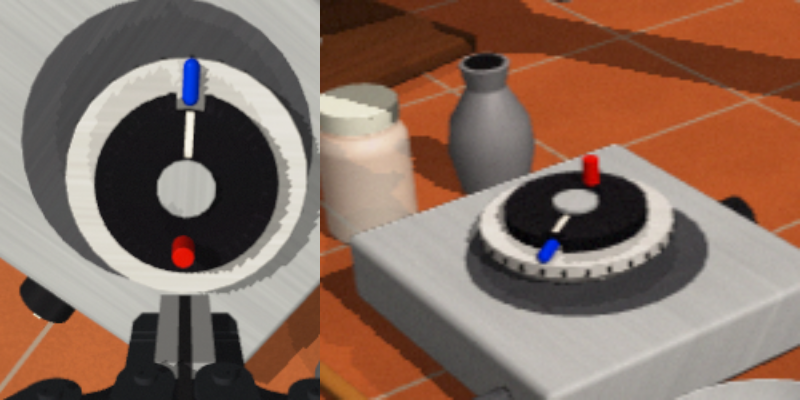

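```bash
python3 -c "
from cell import bot
bot.close_job()"
```

```text
the job is handed in; nothing more can be done
```

I turned the cap about 177° clockwise by pushing the red peg with the shut fingertips. I then pressed it home on the boss, raised the hand clear and handed the job in. The robot's clock read 17.8 s at the last check, and no verdict is reported.

- **Alignment:** just before the press, the white line and the pin agreed to within 0.1° in the wrist picture. The pictures after pressing show the pin sitting in the notch.
- **Cap height:** both presses stopped hard at a fingertip height of 92.1 mm. The boss should stand at 100.2 mm with the cap up, so that is a drop of about 8 mm. I took the 100.2 mm from the given dimensions and did not measure it before pressing.
- **Hand clear:** the fingertips ended at a height of 240 mm, and the force on the tool was back to about 1 N.
- **Bowl, jar, vase and tongs:** the path kept clear of them and the fingers met only the peg and the boss. I did not re-measure their positions at the end.
- **Disagreement:** the search network mostly boxed the whole cap or burner instead of the peg, pin or notch. I used colour detection and the calibration in its place.

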